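Wedge the rocking pottery stand firm

ROBOT

A 6-joint arm with a two-finger parallel gripper is mounted at the origin on the work surface. World frame = base frame: x ahead of the robot, y to its left, z up, the work surface at z = 0. Lengths are in mm, angles in rad, forces in N, time in s.
With the tool pointing down it reaches from about 275 to 825 mm from the base axis. Payload 5.2 kg.
Tool frame: the origin (TCP) lies midway between the tips of the shut fingers; the grasp point (between the pads) lies 19 mm behind it; z points along the fingers, y is the line along which they close (so a half turn about z gives the same grasp; the last joint's range is limited). The gripper opens to 93 mm and grips with 3 to 60 N. Pads are 15 mm wide; open, the fingers measure 128 mm over their backs; the gripper's body (75 mm by 188 mm) begins 65 mm behind the grasp point.
Start: joints at [-1.422, 0.259, 1.535, -0, 1.348, -0.203], TCP at [189.544, -516.312, 218.653] pointing down, gripper open.
Joint ranges: [-3.14, 3.14], [-0.91, 2.08], [0.19, 2.58], [-1.22, 4.36], [0.22, 2.71], [-3.12, 3.12]. Speed limits (rad/s): [2.57, 2.57, 3.14, 3.14, 3.14, 3.14].

INTERFACE

Orientations are given as a unit quaternion [x, y, z, w].
In Python, from bench import arm gives the robot as it stands. The module is installed in compiled form; this text tells all that it offers.
- The arm moves only by the shell command python3 -m crank 'ROWS' [FORCE]. ROWS is text: rows parted by semicolons, each of 5 numbers parted by spaces: the shift along the tool's x, y, z in mm, then the turn about the tool's z in rad, then the finger opening in mm, from 0 to 93. In form: tx ty tz twist claw; .... A call has 1 to 12 rows; each row is the pose to reach, as a shift and turn from the pose commanded when the call began, along the tool's axes at that moment; what a row does not reach only later rows make up. A row lasts 1/10 s, in which the tool goes at most 50 mm and 8.59 degrees, less where a joint would pass 70% of its speed; a pose out of reach is approached as far as the arm can. A call with a gripper value outside its range is refused whole. The fingers move at their own pace and stop on an object; FORCE is the grip in N (left out, the last holds). Time passes only in rows, so rows that repeat a pose let the fingers close. It gives the time, the measured TCP pose, the force, the opening and the grip force at its end, in the units of the state.
- arm.state(): the state, without advancing time (a new reading comes with each control period).
- arm.get_image(name): name is "side" or "top"; returns the picture (480x640x3 uint8, red, green, blue); there is no depth.
- arm.camera_model(name): a dict with "camera_matrix" (3x3 intrinsics, pixels), "view" (4x4, takes a point from world to camera coordinates). Camera axes: x right, y down, z forward; pixel columns grow to the right and rows downward; lengths in mm; the calibration is good to about 2 mm. A picture is of the moment at which its call begins. camera_model takes no time and is no camera call.
- arm.sign_off(): hands the job in; it is judged then, once.
Trained networks look in the newest picture that a camera, given by its name, has taken for a name from the list of things; names that differ only in an ending like _2 or _b are one class to them, and where a whole thing is asked for, a point or a joint stands for the part that bears it (a point fixed in the world has none). Each returns a list of dicts, best first, with "score" (0 to 1); they miss things now and then, are a little off and sometimes report something else, mostly with a low value. They report only what shows in the picture. A call takes as long as a camera call. They do not tell look-alikes from the thing itself.
- arm.search_frame(camera, target): "xy" ([column, row] in pixels, amid what is visible of it).
- arm.silhouettes(camera, target): "region" (480x640 bool, what is visible of it) and "xy" ([column, row] in pixels, amid what is visible of it).
The state is a dict: "time": time; "joint_positions": joint angles; "joint_velocities": joint speeds; "tau": joint torques, N m; "tcp_pos": TCP position; "ee_rot": TCP orientation; "wrist_force": force on the tool from outside, world axes, zero at the start; "moment": the same for the moment, N m; "grip_width": finger opening in mm; "finger_force": force on a finger pad.
Only numpy, scipy, OpenCV 4.12 (cv2) and the standard library are available. Lean on these libraries where they do the work, as an engineer would, in place of code of your own. Each camera call takes 0.05 s, during which the arm holds its last target. There are 200 camera calls.

TASK

The low wooden stand with the clay pot on it has a worn-down batten under one end and rocks when that end is pressed. Push the loose wooden wedge, thin end first, under the worn end until it just fills the gap, then prove it by pressing down firmly on top of that end for a second: the stand must stay level and not rock (if it still does, push the wedge further and press again). Only push and press, never pick anything up; do not shove the stand out of its place, keep the pot standing, leave the other things alone, and finish clear of everything with the wedge in place.

Things in the scene. Friction and masses are not known exactly. Their poses are not given: they have to be found in the camera images.
- stand: Loose wooden stand, flat box 210 mm (x) by 150 mm (y), top 62 mm up, 1.1 to 2 kg. Origin: centre of its footprint at table level, z up. Stands level on two cross battens, 16 mm high, at x = +4 mm (12 mm thick) and +95 mm. A third, under the end face at x = -104 mm, is worn: its lower edge hangs 10 to 16 mm above the table (differs each time). More than about 7 N sideways can slide the stand.
- press_point (a point): Point on the stand's top over the worn end: 15 mm in from the end face (stand x = -90 mm, y = 0, 62 mm above the table). Unwedged, 2 to 5 N down here tips the stand about its middle batten by 0.1 to 0.15 rad until the edge meets the table; released, it falls back level. Testing press: about 10 N (a full litre bottle's weight) straight down.
- wedge: Loose plain wooden wedge, 130 mm long (x), 50 mm wide (y), 120 g, on the table before the stand's worn end, thin end roughly towards it. Origin: centre of its underside. 4 mm thick at x = +65 mm, 30 mm at the flat upright back (x = -65 mm), even slope 1 in 5: fills the gap with its thin end 30 to 60 mm under. Slides at about 1 N; at the edge the push rises sharply, 4 to 5 N is snug.
- wedge_tip (a point): Middle of the wedge's thin end, on the table (wedge x = +65 mm); x axis points the way the thin end points.
- pot: Grey leather-hard clay pot, 80 mm across, 70 mm high, 0.35 kg, standing loose on the supported half of the stand. Origin: centre of its foot, z up.
- knife: Wooden modelling knife, about 185 mm long, 14 mm thick, lying beside the wedge. Leave alone. Origin: underside near its middle.
- cup: White water cup, 56 mm across, 60 mm high, standing on the other side of the wedge. Leave alone. Origin: centre of its foot.
- rolling_pin: Wooden rolling pin, 375 mm long, 60 mm thick, lying towards the far edge of the table. Leave alone. Origin: under its middle.
- tub: Black tub with lid, 84 mm across, 75 mm high. Leave alone. Origin: centre of its foot.
- vase: Grey clay vase, 84 mm across, 135 mm high, on a plywood board 6 mm thick. Leave alone. Origin: centre of its foot.
Not all that is in view belongs to the job. Several things look just like the wedge: the one meant starts farthest to the robot's left. What is shaped like the pot but yellow is not meant.

How it is judged (in metres and radians):
On the way, in this order (a step that is already met when the one before it is completed fails the run):
1. the wedge's thin end is at least 20 mm under the worn end (x of wedge_tip in the frame of stand above -0.085 m and y of wedge_tip in the frame of stand between -0.075 and 0.075 m), for 0.2 s.
2. the fingers press the worn end down with more than 5 N, the wedge carries it (more than 1.5 N) and the stand stays level within 0.018 rad (under 2 mm at the end) (contact force between the fingers and stand above 5 N and contact force between wedge and stand above 1.5 N and angle between stand's own z axis and vertical below 0.018 rad), for 0.5 s.
At the end, for the whole second after the job is handed in: The wedge lies flat on the table with its thin end at least 20 mm under the worn end of the stand; the stand is level within 0.018 rad and within 25 mm of where it stood; the pot stands upright on it; all at rest (all of step 1 and angle between stand's own z axis and vertical below 0.018 rad and angle between wedge's own z axis and vertical below 0.03 rad and distance of stand from where it was at the start of the episode below 0.025 m and angle between pot's own z axis and vertical below 0.05 rad and z of pot in the frame of stand above 0.055 m and linear speed of each of stand, wedge, pot below 0.01 m/s); the robot touches nothing.
It fails at once if the wedge is lifted or tipped up (height (world z) of wedge above 0.015 m or angle between wedge's own z axis and vertical above 0.3 rad).
It fails at once if the stand is lifted, or shoved more than 25 mm (height (world z) of stand above 0.02 m or distance of stand from where it was at the start of the episode above 0.025 m).
It fails at once if the pot falls over, or is lifted off the stand (angle between pot's own z axis and vertical above 0.4 rad or height (world z) of pot below 0.04 m or height (world z) of pot above 0.09 m).
It fails at once if another thing is moved more than 30 mm (distance of any of knife, cup, rolling_pin, tub, vase from where it was at the start of the episode above 0.03 m).
It also fails if it takes over 45 s, if anything falls off the work surface, if the arm or the gripper's body presses on something with over 40 N, if the wrist force passes 120 N, or if a joint passes its speed limit or range.

## Working session

There is one attempt and no reset: what is moved stays moved. The work goes in short steps, Python scripts to look and compute and a shell command to move; the robot and the scene stay as the last step left them, time stands still between calls to the robot, and variables do not carry over. Pictures are saved under pics/ and viewed, at most 10 in all, crops included, and the job is handed in when it is done.

```bash
mkdir -p pics; cat > h.py <<'E'
from bench import arm
import numpy as np, cv2
def ray(cam,px):
    m=arm.camera_model(cam);K=np.array(m["camera_matrix"]);V=np.array(m["view"])
    R=V[:3,:3];t=V[:3,3];c=-R.T@t
    d=R.T@np.linalg.inv(K)@np.array([px[0],px[1],1.]);return c,d
def atz(cam,px,z):
    c,d=ray(cam,px);return (c+d*(z-c[2])/d[2])[:2]
def proj(cam,p):
    m=arm.camera_model(cam);K=np.array(m["camera_matrix"]);V=np.array(m["view"])
    q=K@(V[:3,:3]@np.array(p,float)+V[:3,3]);return q[:2]/q[2]
E
python3 - <<'E'
from h import *
np.set_printoptions(precision=1,suppress=True)
for c in("top","side"):
    cv2.imwrite(f"pics/{c}0.png",arm.get_image(c)[:,:,::-1])
    print(c,ray(c,(320,240)))
    for n in("wedge","stand","pot","knife","cup"):
        for r in arm.silhouettes(c,n):
            b=cv2.minAreaRect(np.argwhere(r["region"])[:,::-1].astype(np.float32))
            print(n,round(r["score"],2),r["xy"],b, r["region"].sum(), atz(c,r["xy"],20 if n=='wedge' else 62 if n=='stand' else 30))
s=arm.state();print(s)
E
```

```text
top (array([505.7, -46.9, 935. ]), array([ 0.1,  0. , -1. ]))
wedge 0.87 [285.4, 242.3] ((284.6127624511719, 240.3395538330078), (63.34822082519531, 24.412242889404297), 11.888657569885254) 1482 [574.   37.2]
wedge 0.57 [345.2, 350.6] ((343.4159851074219, 354.6275939941406), (66.73219299316406, 27.47916030883789), 33.36636734008789) 1672 [352.7 -84.1]
stand 0.67 [375.3, 251.3] ((386.53277587890625, 255.04522705078125), (107.71002960205078, 77.33635711669922), 9.090277671813965) 6686 [ 551.8 -143.4]
stand 0.17 [285.4, 241.8] ((284.311767578125, 239.8470458984375), (64.10295104980469, 24.730073928833008), 12.528807640075684) 1560 [571.8  33.4]
pot 0.75 [445.6, 353.2] ((445.50006103515625, 353.5000305175781), (45.25482940673828, 39.59797668457031), 45.0) 1450 [ 348.7 -283.9]
pot 0.67 [409.8, 261.8] ((414.0, 260.5), (41.0, 44.0), 90.0) 1465 [ 531.7 -216.4]
knife 0.59 [303.6, 191.1] ((302.0574035644531, 193.36886596679688), (86.73323059082031, 7.605002403259277), 5.194429397583008) 607 [678.7  -1.4]
cup 0.55 [286.4, 308.9] ((285.10003662109375, 305.300048828125), (26.385601043701172, 27.2
[... 868 characters left out ...]
6, 200.5] ((389.0, 201.0), (44.0, 36.0), 90.0) 1365 [ 594.1 -316.5]
knife 0.96 [269.5, 255.0] ((272.6000061035156, 255.70004272460938), (8.049844741821289, 75.57909393310547), 63.43495178222656) 509 [661.7  30.9]
cup 0.96 [349.8, 297.8] ((349.5, 297.0), (42.0, 29.0), 90.0) 1036 [449.5  30.4]
{'time': 0.6, 'joint_positions': array([-1.4,  0.3,  1.5,  0. ,  1.3, -0.2]), 'joint_velocities': array([-0.,  0.,  0., -0., -0.,  0.]), 'tau': array([ -0. , -43.7, -28.4,   0.1,   0. ,  -0. ]), 'tcp_pos': array([ 189.5, -516.3,  218.7]), 'ee_rot': array([1. , 0.2, 0. , 0. ]), 'wrist_force': array([-0.5, -0.8,  0.6]), 'moment': array([-0.,  0., -0.]), 'finger_force': 0.0, 'grip_width': 92.97402315573126}
```

View pics/top0.png

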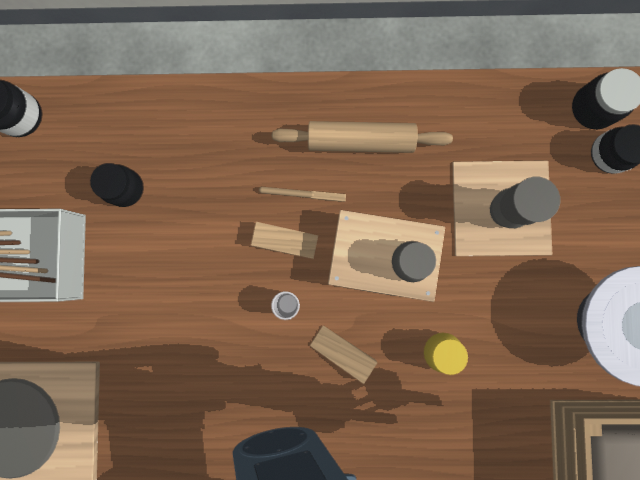

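View pics/side0.png

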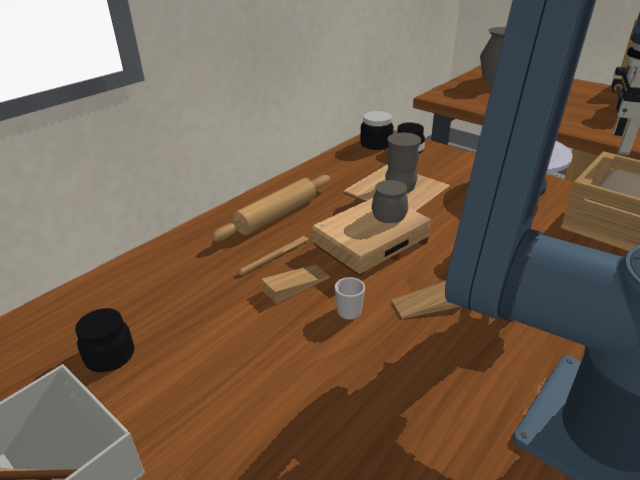

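The top view shows the target wedge, the leftmost one, at (285,240): thick back at the left (~254,234), thin end at the right (~315,247). The stand's corners are at (341,211), (445,226), (435,300), (330,284). The cup is at (286,306) and the knife at (302,193). The side view agrees. Next I fit the poses to the masks.

```bash
cat > fit.py <<'E'
from h import *
from scipy.optimize import minimize
W=[[x,y,z] for y in(-25,25) for x,z in((65,0),(65,4),(-65,0),(-65,30))]
S=[[x,y,z] for y in(-75,75) for x in(-105,105) for z in(16,62)]
def mask(cam,verts,p):
    c,s=np.cos(p[2]),np.sin(p[2])
    pts=[proj(cam,[p[0]+c*x-s*y,p[1]+s*x+c*y,z]) for x,y,z in verts]
    h=cv2.convexHull(np.array(pts,np.float32))
    m=np.zeros((480,640),np.uint8);cv2.fillConvexPoly(m,np.round(h*16).astype(int),1,shift=4);return m>0
def best(cam,n,px):
    rs=[r for r in arm.silhouettes(cam,n) if np.hypot(*(np.array(r["xy"])-px))<25]
    if not rs: return None
    m=rs[0]["region"].astype(np.uint8);h=cv2.convexHull(np.argwhere(m)[:,::-1].astype(np.int32))
    o=np.zeros((480,640),np.uint8);cv2.fillConvexPoly(o,h,1);return o>0
def fit(obs,verts,p0):
    def f(q):
        p=[q[0],q[1],q[2]/100];e=0
        for c,o in obs:
            m=mask(c,verts,p);e+=1-(m&o).sum()/(m|o).sum()
        return e/len(obs)
    b=None
    x0=np.array([p0[0],p0[1],p0[2]*100])
    for k in range(4):
        sx=np.array([x0]+[x0+d for d in np.diag([6,6,8])*(-1)**k])
        r=minimize(f,x0,method="Nelder-Mead",options=dict(initial_simplex=sx,xatol=.05,fatol=1e-4));x0=r.x
    return np.array([x0[0],x0[1],x0[2]/100]),r.fun
E
python3 - <<'E'
from fit import *
np.set_printoptions(precision=3,suppress=True)
for c in("top","side"):arm.get_image(c)
wt=best("top","wedge",(285,242));ws=best("side","wedge",(290,282));st=best("top","stand",(380,253))
a,e=fit([("top",wt)],W,(570,30,-1.4));print("wedge top",a,e)
if ws is not None:print("wedge side",fit([("side",ws)],W,a)); a,e=fit([("top",wt),("side",ws)],W,a);print("both",a,e)
s,e=fit([("top",st)],S,(545,-150,-1.7));print("stand",s,e)
print("tip",a[:2]+65*np.array([np.cos(a[2]),np.sin(a[2])]))
im=arm.get_image("top").copy()
for v,p in((W,a),(S,s)):
    c_,_=cv2.findContours(mask("top",v,p).astype(np.uint8),0,1);cv2.drawContours(im,c_,-1,(255,0,0),1)
cv2.imwrite("pics/fit.png",cv2.resize(im[170:330,220:480,::-1],None,fx=3,fy=3,interpolation=0))
E
```

```text
wedge top [579.773  38.139  -1.799] 0.027926322043969054Traceback (most recent call last):
  File "<stdin>", line 6, in <module>
  File "fit.py", line 25, in fit
    r=minimize(f,x0,method="Nelder-Mead",options=dict(initial_simplex=sx,xatol=.05,fatol=1e-4));x0=r.x
    res = _minimize_neldermead(fun, x0, args, callback, bounds=bounds,
                               **options)
    fsim[k] = func(sim[k])
              ~~~~^^^^^^^^
    fx = function(np.copy(x), *(wrapper_args + args))
  File "fit.py", line 19, in f
    m=mask(c,verts,p);e+=1-(m&o).sum()/(m|o).sum()
  File "fit.py", line 7, in mask
    pts=[proj(cam,[p[0]+c*x-s*y,p[1]+s*x+c*y,z]) for x,y,z in verts]
         ~~~~^^^^^^^^^^^^^^^^^^^^^^^^^^^^^^^^^^^
  File "h.py", line 10, in proj
    m=arm.camera_model(cam);K=np.array(m["camera_matrix"]);V=np.array(m["view"])
ValueError: time passes only in moves, steps and waits
```

Too many `camera_model` calls, so I'll cache the models.

```bash
cat > /tmp/p.py <<'E'
s=open('h.py').read()
s=s.replace('def ray','from functools import cache\n@cache\ndef model(c): return arm.camera_model(c)\ndef ray',1).replace('m=arm.camera_model(cam)','m=model(cam)')
open('h.py','w').write(s)
E
python3 /tmp/p.py
cat > m.py <<'E'
from fit import *
import sys
np.set_printoptions(precision=3,suppress=True)
def measure(pic,w0=(579,38,-1.8),s0=(545,-150,-1.7)):
    im=arm.get_image("top").copy();arm.get_image("side")
    wt=best("top","wedge",proj("top",[w0[0],w0[1],15]));ws=best("side","wedge",proj("side",[w0[0],w0[1],15]));st=best("top","stand",proj("top",[s0[0],s0[1],62]))
    a=None
    if wt is not None: a,e=fit([("top",wt)],W,w0);print("wedge top",a,e)
    if ws is not None: b,e=fit([("side",ws)],W,w0);print("wedge side",b,e)
    s,e=fit([("top",st)],S,s0);print("stand",s,e)
    if a is not None:
        tip=a[:2]+65*np.array([np.cos(a[2]),np.sin(a[2])]);d=tip-s[:2];c,n=np.cos(s[2]),np.sin(s[2])
        print("tip",tip,"in stand",c*d[0]+n*d[1],-n*d[0]+c*d[1])
    for v,p in((W,a),(S,s)):
        if p is None: continue
        c_,_=cv2.findContours(mask("top",v,p).astype(np.uint8),0,1);cv2.drawContours(im,c_,-1,(255,0,0),1)
    cv2.imwrite(pic,cv2.resize(im[170:330,220:480,::-1],None,fx=3,fy=3,interpolation=0))
E
python3 -c "
from m import *
measure('pics/fit.png');s=arm.state();print(s['time'],s['tcp_pos'],s['ee_rot'])"
```

```text
wedge top [579.302  38.886  -1.781] 0.022370012091898483
wedge side [580.05   35.872  -1.792] 0.016589250165892522
stand [ 544.429 -164.394   -1.744] 0.010830754582242363
tip [565.714 -24.678] in stand -141.29471824926577 -3.0510533377382174
1.1 [ 189.563 -516.303  218.644] [ 0.985  0.175  0.    -0.   ]
```

View pics/fit.png

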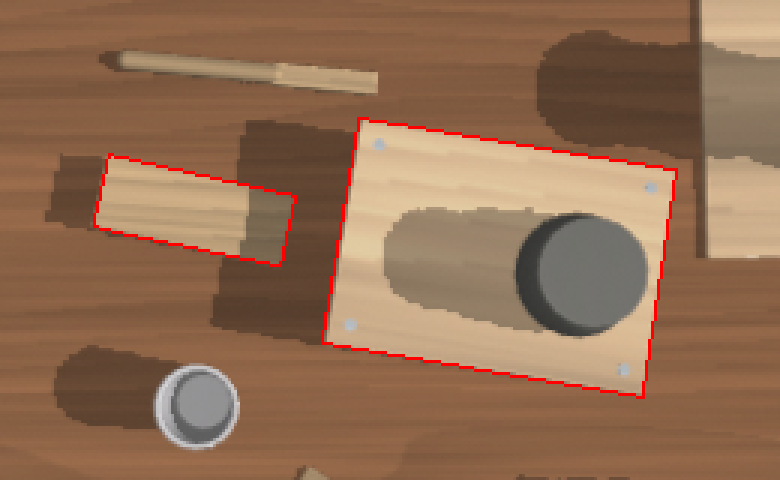

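The fit is good: wedge about (579.5, 37.5), yaw -1.785; stand (544.4, -164.4), yaw -1.744. The tip is 36 mm short of the worn end and centred. I'll go above a point behind the wedge's back, with the tool's x axis along the push line.

```bash
python3 -m crank '50 -39 0 -0.08 8; 101 -78 0 -0.16 8; 152 -117 0 -0.25 8; 203 -156 0 -0.33 8; 254 -195 0 -0.42 8; 305 -235 0 -0.5 8; 356 -274 0 -0.58 8; 407 -313 0 -0.67 8; 458 -352 0 -0.75 8; 509 -391 0 -0.84 8; 560 -430 0 -0.92 8; 610 -470 0 -1.005 8' 20
cat > nav.py <<'E'
from h import *
from scipy.spatial.transform import Rotation as Ro
import sys
s=arm.state();t=[float(v) for v in sys.argv[1:5]]
R=Ro.from_quat(s["ee_rot"]).as_matrix();d=np.array(t[:3])-s["tcp_pos"]
a=np.arctan2(R[1,0],R[0,0])
print("tool shift",np.round(R.T@d,1),"twist",round(a-t[3],3),"tcp",np.round(s["tcp_pos"],1),"z axis",R[:,2].round(3))
E
python3 nav.py 600.7 135.2 12 1.357
```

```text
time: 2.3
tcp_pos: [510.9, -7.1, 219.0]
ee_rot: [0.777, 0.629, 0.0, 0.0]
wrist_force: [0.2, -1.0, 0.3]
grip_width: 8.6
finger_force: 0.0
tool shift [157.9  57.9 207. ] twist 0.003 tcp [510.9  -7.1 219. ] z axis [ 0.001 -0.    -1.   ]
```

```bash
python3 -m crank '45 16 0 0 8; 90 33 0 0 8; 135 49 0 0 8; 158 58 0 0 8; 158 58 0 0 8; 158 58 0 0 8'; python3 nav.py 600.7 135.2 12 1.357
```

```text
time: 2.9
tcp_pos: [599.9, 133.2, 218.1]
ee_rot: [0.778, 0.628, -0.001, -0.0]
wrist_force: [-0.1, 0.3, 0.3]
grip_width: 8.2
finger_force: 0.0
tool shift [  2.2   0.6 206.1] twist 0.001 tcp [599.9 133.2 218.1] z axis [-0.001 -0.001 -1.   ]
```

```bash
python3 -m crank '2 1 45 0 8; 2 1 90 0 8; 2 1 135 0 8; 2 1 175 0 8; 2 1 200 0 8; 2 1 207 0 8; 2 1 207 0 8; 2 1 207 0 8'; python3 nav.py 593.3 101 12 1.357
```

```text
time: 3.7
tcp_pos: [602.8, 134.2, 13.4]
ee_rot: [0.779, 0.627, 0.001, 0.001]
wrist_force: [0.6, 0.1, -0.0]
grip_width: 7.9
finger_force: 0.0
tool shift [-34.4  -2.2   1.4] twist -0.001 tcp [602.8 134.2  13.4] z axis [ 0.003  0.    -1.   ]
```

```bash
python3 -m crank '-5 -2 0 0 8; -10 -2 0 0 8; -16 -2 0 0 8; -22 -2 0 0 8; -27 -2 0 0 8; -32 -2 0 0 8; -37 -2 0 0 8; -43 -2 0 0 8; -49 -2 0 0 8; -55 -2 0 0 8; -61 -2 0 0 8; -61 -2 0 0 8'; python3 -c "
from m import *
measure('pics/f2.png',(571,2,-1.785),(544.4,-164.4,-1.744));print(arm.state()['tcp_pos'],arm.state()['wrist_force'])"
```

```text
time: 4.9
tcp_pos: [586.4, 74.6, 11.5]
ee_rot: [0.779, 0.627, -0.0, -0.0]
wrist_force: [0.6, -0.2, 0.1]
grip_width: 8.0
finger_force: 0.0
wedge top [570.485  -2.437  -1.785] 0.19715698393077874
wedge side [566.401  -0.969  -1.704] 0.27591136526090065
stand [ 544.223 -165.256   -1.738] 0.015811209439528073
tip [556.637 -65.945] in stand -99.9908315099426 -4.315562086517605
[586.61   75.652  11.538] [-0.105 -0.236  0.31 ]
```

```bash
python3 -m crank '-4 0 0 0 8; -8 0 0 0 8; -12 0 0 0 8; -16 0 0 0 8; -20 0 0 0 8; -24 0 0 0 8; -28 0 0 0 8'; python3 -m crank '-2 0 0 0 8; -4 0 0 0 8; -6 0 0 0 8'
```

```text
time: 5.85
tcp_pos: [580.6, 47.8, 11.6]
ee_rot: [0.779, 0.628, -0.0, -0.0]
wrist_force: [0.2, 0.6, -0.8]
grip_width: 7.8
finger_force: 0.2
time: 6.15
tcp_pos: [579.7, 43.4, 11.7]
ee_rot: [0.779, 0.627, 0.001, -0.001]
wrist_force: [2.4, 9.6, -0.3]
grip_width: 8.1
finger_force: 4.9
```

```bash
python3 -m crank '-2 0 0 0 8; -4 0 0 0 8'; python3 -m crank '-2 0 0 0 8; -4 0 0 0 8';python3 -m crank '-2 0 0 0 8; -4 0 0 0 8'
```

```text
time: 6.35
tcp_pos: [579.2, 41.5, 11.8]
ee_rot: [0.779, 0.627, 0.002, -0.001]
wrist_force: [2.0, 13.2, -0.3]
grip_width: 8.2
finger_force: 6.8
time: 6.55
tcp_pos: [578.3, 37.8, 11.8]
ee_rot: [0.779, 0.627, 0.002, -0.001]
wrist_force: [1.7, 12.5, -1.2]
grip_width: 8.3
finger_force: 6.9
time: 6.75
tcp_pos: [577.4, 34.0, 11.7]
ee_rot: [0.779, 0.627, 0.002, -0.001]
wrist_force: [3.0, 13.2, -0.5]
grip_width: 7.7
finger_force: 6.9
```

The force jumped to 10–13 N and stayed there, so the wedge is snug and the stand has begun to slide, because I ran several pushes in one go. I'll back off now and measure how far it moved.

```bash
python3 -m crank '10 0 0 0 8; 30 0 0 0 8; 50 0 0 0 8; 50 0 -40 0 8; 50 0 -90 0 8; 50 0 -140 0 8;50 0 -140 0 8'; python3 -c "
from m import *
measure('pics/f3.png',(562,-33,-1.785),(544.0,-170,-1.744));print(arm.state()['tcp_pos'],arm.state()['wrist_force'])"
```

```text
time: 7.45
tcp_pos: [592.4, 79.4, 159.7]
ee_rot: [0.778, 0.628, 0.005, 0.005]
wrist_force: [0.9, -0.4, 0.4]
grip_width: 7.9
finger_force: 0.0
wedge top [563.436 -33.403  -1.773] 0.328058429701765
stand [ 544.801 -165.038   -1.74 ] 0.024667052692530445
tip [550.399 -97.082] in stand -67.92611141133564 -5.947581327157677
[586.211  79.458 149.715] [-0.371  0.001  0.244]
```

View pics/f3.png

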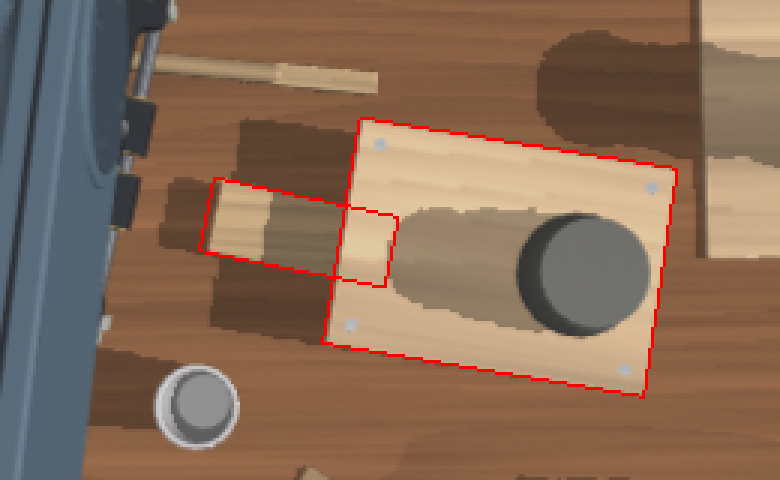

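The stand has barely moved; its outline matches the original to about 2 mm. The wedge's thin end is about 38 mm under the worn end and roughly central. Next I'll go over the press point.

```bash
python3 nav.py 560 -76.5 82 1.36
```

```text
tool shift [-157.9    7.8   67.8] twist -0.003 tcp [586.2  79.5 149.7] z axis [-0.004 -0.    -1.   ]
```

```bash
python3 -m crank '-40 2 0 0 8; -80 4 0 0 8; -120 6 0 0 8; -158 8 0 0 8; -158 8 30 0 8; -158 8 60 0 8; -158 8 68 0 8; -158 8 68 0 8; -158 8 68 0 8'; python3 nav.py 560 -76.5 62 1.36
```

```text
time: 8.6
tcp_pos: [562.1, -76.4, 83.9]
ee_rot: [0.778, 0.628, -0.0, -0.0]
wrist_force: [0.4, -0.7, 0.1]
grip_width: 7.9
finger_force: 0.0
tool shift [-0.6 -2.1 21.9] twist -0.003 tcp [562.1 -76.4  83.9] z axis [-0.  0. -1.]
```

```bash
python3 -m crank '0 -2 6 0 8; 0 -2 12 0 8; 0 -2 16 0 8; 0 -2 19 0 8; 0 -2 20 0 8; 0 -2 21 0 8; 0 -2 21 0 8'
```

```text
time: 9.3
tcp_pos: [559.9, -76.1, 64.0]
ee_rot: [0.779, 0.628, 0.0, 0.0]
wrist_force: [-3.8, 1.7, 9.7]
grip_width: 7.9
finger_force: 5.0
```

```bash
python3 -m crank '0 0 0.5 0 8; 0 0 0.5 0 8; 0 0 0.5 0 8; 0 0 0.5 0 8; 0 0 0.5 0 8; 0 0 0.5 0 8; 0 0 0.5 0 8; 0 0 0.5 0 8; 0 0 0.5 0 8; 0 0 0.5 0 8; 0 0 0.5 0 8; 0 0 0.5 0 8'
```

```text
time: 10.5
tcp_pos: [559.9, -76.0, 63.9]
ee_rot: [0.779, 0.628, 0.0, 0.0]
wrist_force: [-5.1, 2.1, 12.5]
grip_width: 8.1
finger_force: 6.6
```

The press holds at 12.5 N without sinking (z 64.0 → 63.9 mm). Now I retreat straight up and well clear, then look again.

```bash
python3 -m crank '0 0 -5 0 8; 0 0 -30 0 8; 0 0 -70 0 8; 0 0 -115 0 8; 40 0 -150 0 8; 85 0 -150 0 8; 130 0 -150 0 8; 175 0 -150 0 8; 220 0 -150 0 8; 265 0 -150 0 8; 310 0 -150 0 8; 310 0 -150 0 8'; python3 -c "
from m import *
measure('pics/f4.png',(563,-35,-1.775),(544.5,-165,-1.744));print(arm.state()['tcp_pos'],arm.state()['wrist_force'])
cv2.imwrite('pics/s4.png',cv2.resize(arm.get_image('side')[150:330,230:470,::-1],None,fx=3,fy=3))"
```

```text
time: 11.7
tcp_pos: [625.6, 232.5, 211.4]
ee_rot: [0.777, 0.63, 0.001, -0.001]
wrist_force: [0.9, 0.4, 0.6]
grip_width: 8.0
finger_force: 0.0
wedge top [563.685 -33.816  -1.756] 0.354064039408867
stand [ 544.416 -165.643   -1.739] 0.007607274456198687
tip [551.739 -97.709] in stand -68.19989474095837 -4.1805303518556745
[625.657 225.366 212.116] [ 0.042  0.283 -0.872]
```

View pics/f4.png

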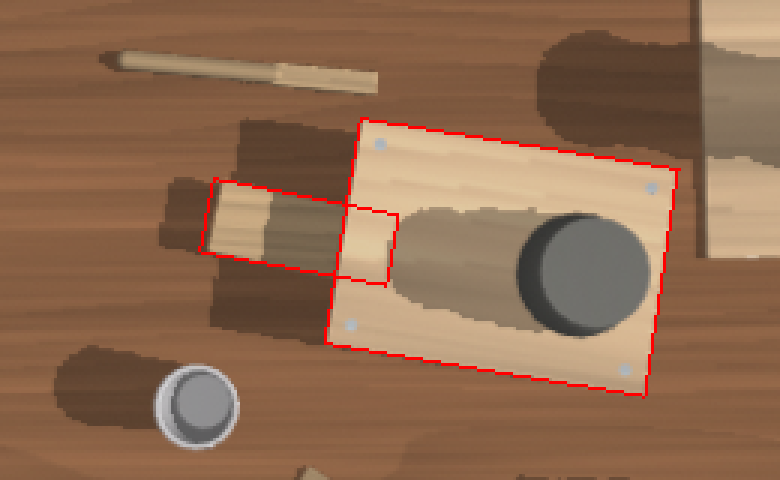

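View pics/s4.png

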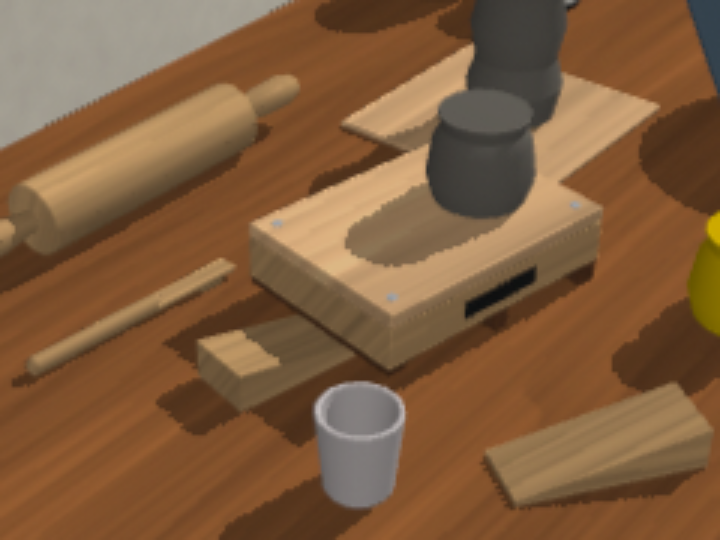

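The stand is level and in its place, the wedge lies flat under the worn end, and the pot is upright. The knife and cup are where they were, and the arm is clear. Handing in.

```bash
python3 -m crank '0 0 0 0 8; 0 0 0 0 8; 0 0 0 0 8; 0 0 0 0 8'; python3 -c "
from bench import arm
print(arm.sign_off())"
```

```text
time: 12.4
tcp_pos: [625.8, 226.4, 212.3]
ee_rot: [0.779, 0.627, 0.0, 0.0]
wrist_force: [-0.4, 0.8, 0.0]
grip_width: 7.8
finger_force: 0.0
the job is handed in; nothing more can be done
None
```

I handed the job in (no verdict came back): the wedge is about 37 mm under the worn end, the end did not sink under a 10–12.5 N press of over a second, and the stand is within about 2 mm of its place with the pot upright and the arm clear; I pushed harder than needed (up to 13 N), so the end may sit up to 2–3 mm high (at most 0.014 rad by estimate, limit 0.018).

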